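# Run the carriage to its service mark and unhitch the drive tongue

## Robot

A 6-joint arm with a two-finger parallel gripper is mounted at the origin on the work surface. World frame = base frame: x ahead of the robot, y to its left, z up, the work surface at z = 0. Lengths are in mm, angles in rad, forces in N, time in s.
With the tool pointing down it reaches from about 275 to 750 mm from the base axis. Payload 10.2 kg.
Tool frame: the origin (TCP) lies between the finger pads; the fingertips stand 17 mm ahead of it and the grasp point (between the pads) lies 2 mm behind it; z points along the fingers, y is the line along which they close (so a half turn about z gives the same grasp; the last joint's range is limited). The gripper opens to 85 mm and grips with 20 to 120 N. Pads are 22 mm wide; open, the fingers measure 114 mm over their backs; the gripper's body (76 mm by 85 mm) begins 54 mm behind the grasp point. The pads swing forward as they close: fully open they stand 13 mm farther back than shut.
Start: joints at [-1.385, 0.313, 1.498, -0, 1.331, -0.223], TCP at [208.68, -481.751, 248.294] pointing down, gripper open.
Joint ranges: [-2.94, 2.94], [-0.97, 2.17], [0.19, 2.56], [-1.23, 4.37], [0.02, 3.11], [-2.88, 2.88]. Speed limits (rad/s): [2.39, 2.39, 3.01, 3.14, 3.14, 3.14].

## Interface

Orientations are given as a unit quaternion [w, x, y, z].
In Python, from rig import * gives the robot as it stands.
- The arm moves only by the tool step_arm, never from a script. Its argument "commands" is text: rows parted by semicolons, each of 7 numbers parted by spaces: the opening, from 0 (shut) to 1 (fully open), then the shift along the tool's x, y, z in cm, then the turn, a rotation vector about the tool's x, y, z in rad. In form: hand x y z rx ry rz; .... A call has 1 to 20 rows; each row is the pose to reach, as a shift and turn from the pose commanded when the call began, along the tool's axes at that moment; what a row does not reach only later rows make up. A row lasts 1/12 s, in which the tool goes at most 41.7 mm and 7.16 degrees, less where a joint would pass 70% of its speed; a pose out of reach is approached as far as the arm can. A call with a gripper value outside its range is refused whole. The fingers move at their own pace and stop on an object; "newtons" is the grip in N (left out, the last holds). Time passes only in rows, so rows that repeat a pose let the fingers close. It gives the time, the measured TCP pose, the force, the opening and the grip force at its end, in the units of the state.
- sense(): the state, without advancing time (a new reading comes with each control period).
- capture(name): name is "scene" or "top"; returns the picture (480x640x3 uint8, red, green, blue); there is no depth.
- camera_model(name): a dict with "mtx" (3x3 intrinsics, pixels), "eye" and "rotation" of the camera in the world. Camera axes: x right, y down, z forward; pixel columns grow to the right and rows downward; lengths in mm; the calibration is good to about 2 mm. A picture is of the moment at which its call begins. camera_model takes no time and is no camera call.
- finish_job(): hands the job in; it is judged then, once.
Trained networks look in the newest picture that a camera, given by its name, has taken for a name from the list of things; names that differ only in an ending like _2 or _b are one class to them, and where a whole thing is asked for, a point or a joint stands for the part that bears it (a point fixed in the world has none). Each returns a list of dicts, best first, with "score" (0 to 1); they miss things now and then, are a little off and sometimes report something else, mostly with a low value. They report only what shows in the picture. A call takes as long as a camera call.
- search_frame(camera, label): "rect" ([centre column, centre row, width, height] in pixels, round what is visible of it).
- trace(camera, label): "mask" (480x640 bool, what is visible of it) and "rect" ([centre column, centre row, width, height] in pixels, round what is visible of it).
- spot_point(camera, label): "xy" ([column, row] in pixels: a listed point, or the origin of a listed thing).
The state is a dict: "time_s": time; "joints": joint angles; "dq": joint speeds; "tau": joint torques, N m; "eef_pos": TCP position; "ee_rot": TCP orientation; "force": force on the tool from outside, world axes, zero at the start; "wrist_torque": the same for the moment, N m; "grip_width": opening from 0.0 (shut) to 1.0 (fully open); "grip_force": force on a finger pad.
Only numpy, scipy, OpenCV 4.12 (cv2) and the standard library are available. Lean on these libraries where they do the work, as an engineer would, in place of code of your own. Each camera call takes 0.05 s, during which the arm holds its last target. There are 200 camera calls.

## Task

Slide the carriage, still coupled to its drive shuttle, along the chrome rail until its pointer stands opposite the point of the index clip. There, and only there, draw the coupler's latch sideways against its spring, lift the tongue off the ball well clear (at least 40 mm up), and finish holding it raised and still in the gripper, with the carriage left on its mark and everything else on the bench left where it is.

Things in the scene. Friction and masses are not known exactly. Their poses are not given: they have to be found in the camera images.
- transport: Fixed bench transport: base plate 124 x 520 x 8 mm, chrome rail (20 mm wide, top 24 mm above the bench) along its middle. Origin: centre of its underside. y along the rail, x across it away from the robot, z up. Carriage and, towards +y, shuttle ride on it, joined by the hitch with 1.5 mm play: pushing one moves both, against 3 to 4 N of friction; they stay where left.
- carriage: Steel carriage, slides along the rail. Top plate 64 mm across x 92 mm along the rail, 42 mm above the bench; on it the grip post (28 mm from its middle towards -y) and the ball stud (28 mm towards +y). Origin on the bench below the plate's middle; axes as the transport's.
- post_grip (a point): On the axis of the carriage's upright round steel grip post, 72 mm above the bench, to grip it here. The post is 16 mm thick, from the plate at 42 mm to its top at 86 mm above the bench.
- pointer (a point): Tip of the small flat pointer on the carriage's far (+x) side, 46 mm from the rail's middle and 40 mm above the bench, halfway between post and ball along the rail.
- index_tip (a point): The service mark: tip of the index clip's point, 51 mm from the rail's middle (5 mm beyond the pointer's path), 40 mm above the bench. The clip is an upright steel blade 18 mm wide, 34 mm high, its point turned to the rail, fixed on the base's far (+x) edge. The black limit switch (28 mm long, 20 mm high) fixed on the same edge is no mark. Axes as the transport's.
- ball (a point): Centre of the 24 mm ball head of the stud on the carriage, 62 mm above the bench; flat underside 4 mm below this centre, on an 11 mm neck. Axes as the transport's.
- hinge (a point): Middle of the tongue's hinge pin in the clevis on the shuttle: 62 mm above the bench, pin along the transport's x, 132 mm from the ball along the rail towards +y.
- tongue: Tongue: 16 mm bar from the hinge (its origin) to a coupler box 37 x 37 mm over the ball, 48 to 81 mm above the bench when seated. Swings up to 1.1 rad about the hinge, is off the ball after 28 mm of rise, falls back if let go. With latch about 0.3 kg. Uncoupled, the shuttle slides at about 1 N, so the coupler may be lifted straight up or in an arc.
- socket (a point): Centre of the coupler's socket, on the tongue 132 mm from the hinge; it coincides with the ball's centre when the tongue is seated.
- latch_grip (a point): Where to grip the latch's upright paddle: 9 mm thick across the rail (x), 22 mm wide along it, beside the coupler on the robot's (-x) side, 35.5 mm from the rail's middle when home. Point: middle of thickness and width, 104 mm above the bench when seated; paddle's top 10 mm higher, coupler's top 23 mm lower, so fingers can straddle it across the rail from above.
- latch (a joint): Latch travel in m: 0 home (plate under the ball's shoulder, tongue locked), growing as the paddle is drawn towards the transport's -x, stop at 0.012; clear of the ball beyond about 0.0055. A spring drives it home, 3.2 N at 0 to 7.4 N at 0.012, so keep it drawn until the tongue is off the ball.
- record_clamp: Bystander: black record clamp, 80 mm disc with a knob, 36 mm high. Origin under its centre.
- relay_can: Bystander: silver relay can, 34 mm diameter, 58 mm high, standing. Origin under its centre.
- coin_tray: Bystander: copper coin tray 80 x 120 x 20 mm. Origin under its centre.
- pilaster_lens: Bystander: amber half-round lens 190 mm long, 54 mm wide, 25 mm high, lying. Origin under its centre.
- screwdriver: Bystander: screwdriver, 190 mm long, lying.
- oil_bottle: Bystander: small oil bottle, 36 mm diameter, 85 mm high, standing. Origin under its centre.

How it is judged (in metres and radians):
On the way, in this order (a step that is already met when the one before it is completed fails the run):
1. the carriage, coupled, stands still with its pointer within 6 mm of the index point along the rail, tongue seated, latch home (y of pointer in the frame of index_tip between -0.006 and 0.006 m and linear speed of carriage below 0.02 m/s and z of socket in the frame of ball below 0.006 m and value of joint latch below 0.003 m), for 0.2 s.
2. the latch is drawn clear of the ball with the tongue still seated (value of joint latch above 0.005 m and z of socket in the frame of ball below 0.008 m), for 0.05 s.
At the end, for the whole second after the job is handed in: Pointer within 8 mm of the index point along the rail (reached within 6 mm with the hitch closed, then latch drawn, then lifted); socket centre at least 40 mm above the ball's centre, tongue still, held by the fingers (over 0.5 N) and not touching the carriage (y of pointer in the frame of index_tip between -0.008 and 0.008 m and z of socket in the frame of ball above 0.04 m and linear speed of tongue below 0.02 m/s and angular speed of tongue below 0.15 rad/s and contact force between the fingers and tongue above 0.5 N and contact force between tongue and carriage below 0.1 N); the arm keeps its last pose, push and grip.
It fails at once if the latch is drawn clear or the tongue lifted off while the carriage is more than 12 mm from its mark ((z of socket in the frame of ball above 0.015 m or value of joint latch above 0.006 m) and (y of pointer in the frame of index_tip above 0.012 m or y of pointer in the frame of index_tip below -0.012 m)).
It fails at once if a bystander is moved by more than 20 mm (distance of any of record_clamp, relay_can, coin_tray, pilaster_lens, screwdriver, oil_bottle from where it was at the start of the episode above 0.02 m).
It also fails if it takes over 48 s, if anything falls off the work surface, if the arm or the gripper's body presses on something with over 40 N, if the wrist force passes 120 N, or if a joint passes its speed limit or range.

## Working session

There is one attempt and no reset: what is moved stays moved. The work goes in short steps, Python scripts to look and compute and a tool call to move; the robot and the scene stay as the last step left them, time stands still between calls to the robot, and variables do not carry over. Pictures are saved under pics/ and viewed, at most 10 in all, crops included, and the job is handed in when it is done.

Besides the shell and the picture viewer there is one more tool, called after "Request:" as name(argument=value, ...) on one line, values as JSON. step_arm: Moves the arm, as the interface text tells. Its arguments: {"type":"object","properties":{"commands":{"type":"string"},"newtons":{"type":"number"}},"required":["commands"]}

```bash
mkdir -p pics; cat > h.py <<'E'
from rig import *
import numpy as np, cv2
def ray(cam,xy):
    m=camera_model(cam);K=np.array(m["mtx"]);R=np.array(m["rotation"]);e=np.array(m["eye"],float)
    return e,R,K
def at_z(cam,xy,z):
    e,R,K=ray(cam,xy);d=R@np.linalg.inv(K)@np.array([xy[0],xy[1],1.]);return e+d*(z-e[2])/d[2]
def proj(cam,p):
    e,R,K=ray(cam,0);q=K@(R.T@(np.array(p)-e));return q[:2]/q[2]
def snap(cam,f):
    im=capture(cam);cv2.imwrite("pics/"+f,im[:,:,::-1]);return im
E
python3 - <<'E'
from h import *
for c in("top","scene"):
    snap(c,c+"0.png");m=camera_model(c);print(c,m)
    for l,z in(("post_grip",72),("pointer",40),("index_tip",40),("ball",62),("hinge",62),("latch_grip",104),("transport",0),("carriage",0)):
        for r in spot_point(c,l)[:2]: print(l,np.round(r["score"],2),np.round(r["xy"],1),np.round(at_z(c,r["xy"],z),1))
print(sense())
E
```

```text
top {'mtx': array([[588.46888875,   0.        , 310.85931661],
       [  0.        , 588.46888875, 228.19861651],
       [  0.        ,   0.        ,   1.        ]]), 'eye': array([ 380.76599212,   89.46856491, 1331.29520106]), 'rotation': array([-0.04131509,  0.70798501, -0.70277771,  0.05615847])}Traceback (most recent call last):
  File "<stdin>", line 5, in <module>
  File "h.py", line 7, in at_z
    e,R,K=ray(cam,xy);d=R@np.linalg.inv(K)@np.array([xy[0],xy[1],1.]);return e+d*(z-e[2])/d[2]
                        ~^~~~~~~~~~~~~~~~~
ValueError: matmul: Input operand 1 has a mismatch in its core dimension 0, with gufunc signature (n?,k),(k,m?)->(n?,m?) (size 3 is different from 4)
```

View pics/top0.png

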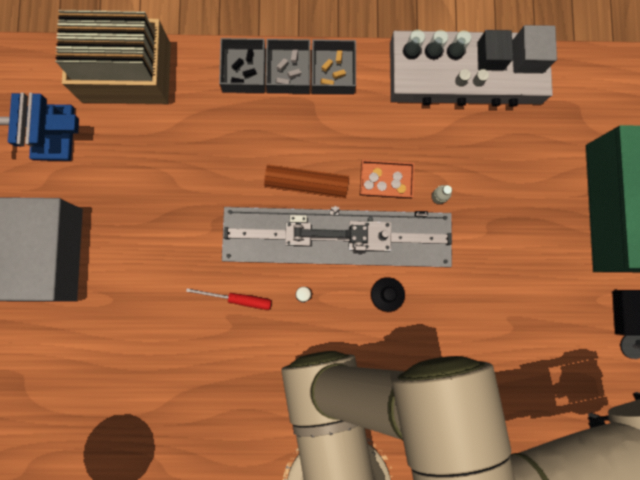

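The top view shows the rail spanning columns 222–452 at row ~236. The carriage is near (375,236), the shuttle near (298,232), a steel clip near (335,210) and the black switch near (421,213). The camera rotation is a quaternion, so I'll fix the helper.

```bash
sed -i 's/^import numpy.*/import numpy as np, cv2\nfrom scipy.spatial.transform import Rotation as Ro/; s/R=np.array(m\["rotation"\])/R=Ro.from_quat(np.roll(m["rotation"],-1)).as_matrix()/' h.py
python3 - <<'E'
from h import *
for c in("top","scene"):
    im=snap(c,c+"1.png")
    for l,z in(("post_grip",72),("pointer",40),("index_tip",40),("ball",62),("hinge",62),("latch_grip",104),("transport",0),("carriage",0),("record_clamp",0),("relay_can",0)):
        for r in spot_point(c,l)[:2]: print(c,l,np.round(r["score"],2),np.round(r["xy"],1),np.round(at_z(c,r["xy"],z),1))
    if c=="top": cv2.imwrite("pics/topc.png",cv2.resize(im[190:280,210:460,::-1],None,fx=3.2,fy=3.2,interpolation=cv2.INTER_CUBIC))
print(sense())
E
```

```text
top post_grip 0.74 [229.4 294.7] [411.8 235.5  72. ]
top post_grip 0.69 [384.1 229.8] [553.6 -95.2  72. ]
top index_tip 0.49 [331. 210.] [601.5  18.2  40. ]
top ball 0.93 [357.6 233.8] [545.7 -38.7  62. ]
top ball 0.49 [228.3 293.4] [414.8 239.1  62. ]
top hinge 0.75 [299.1 230.3] [552.3  88.8  62. ]
top latch_grip 0.55 [360.7 245.2] [516.1 -40.8 104. ]
top latch_grip 0.32 [370.5 239.1] [529.2 -61.6 104. ]
top transport 0.64 [337.5 237.5] [544.8   1.1   0. ]
top carriage 0.56 [368.9 239.4] [541.1 -70.7   0. ]
top carriage 0.15 [303.3 230. ] [561.4  79.2   0. ]
top record_clamp 0.74 [388.6 296.2] [ 412.5 -114.2    0. ]
top record_clamp 0.19 [299.5 229.8] [561.8  87.9   0. ]
top relay_can 0.59 [300.1 293.3] [417.7  85.3   0. ]
top relay_can 0.49 [384.4 232.1] [ 558.2 -106.4    0. ]
scene post_grip 0.92 [209.7 264.5] [543.5 -90.5  72. ]
scene pointer 0.64 [235.7 290.2] [586.7 -68.7  40. ]
scene index_tip 0.67 [243.5 257.3] [533.4 -31.4  40. ]
scene index_tip 0.43 [282.9 274.4] [595.7  10.7  40. ]
scene ball 0.76 [245.8 258.9] [553.8 -34.1  62. ]
scene ball 0.74 [235.8 289.2] [599.2 -71.
[... 387 characters left out ...]
6   0. ]
{'time_s': 1.2, 'joints': array([-1.38540214e+00,  3.12889322e-01,  1.49766898e+00, -2.11192247e-05,
        1.33102471e+00, -2.23401440e-01]), 'dq': array([ 0.00111208,  0.00154233,  0.00015394,  0.00123867, -0.00073421,
       -0.00108968]), 'tau': array([-4.95002078e-04, -4.12170017e+01, -2.59899133e+01, -1.94856630e-04,
        5.00250153e-04,  9.29083029e-06]), 'eef_pos': array([ 208.67526237, -481.75720082,  248.31133387]), 'ee_rot': array([ 4.62698983e-06,  9.79182883e-01,  2.02980001e-01, -1.03473302e-05]), 'force': array([-0.29147212,  0.99234631,  0.6641466 ]), 'wrist_torque': array([0.01055227, 0.0013852 , 0.00130319]), 'grip_force': 0.0, 'grip_width': 1.0003968348100891}
```

View pics/scene1.png

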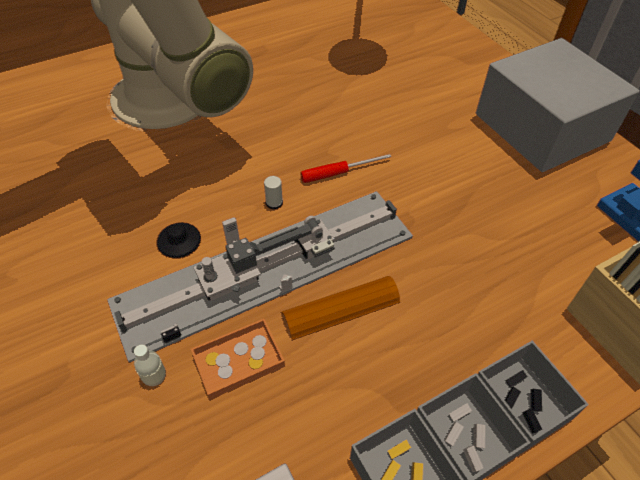

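View pics/topc.png

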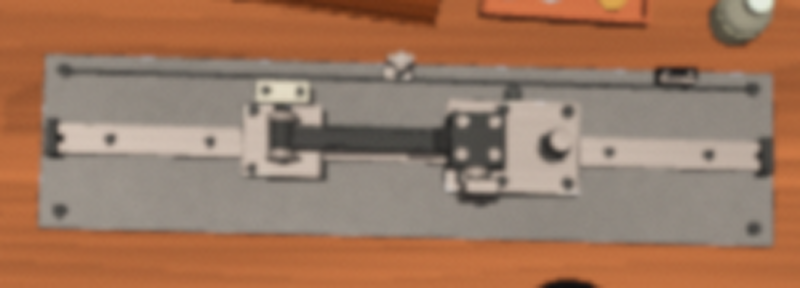

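The scene view shows the coupled carriage with its post at (208,267), the paddle at (231,228) and the index clip at (286,284). In the top crop (3.2x from 210,190), the clip is at about (400,68) with its tip near (399,80). The pointer tip is near (512,88), and the base corners are (47,55), (772,73), (772,243) and (38,228).

```bash
python3 - <<'E'
from h import *
f=lambda x,y,z:at_z("top",(210+(x+.5)/3.2-.5,190+(y+.5)/3.2-.5),z)
C=[f(47,55,8),f(772,73,8),f(772,243,8),f(38,228,8)]
print(np.round(C,1)); d=C[0]-C[1]+C[3]-C[2]; print("yaw",np.arctan2(-d[0],d[1]), "centre",np.mean(C,0),np.linalg.norm(d)/2)
yaw=np.arctan2(-d[0],d[1]);ux=np.array([np.cos(yaw),np.sin(yaw)]);uy=np.array([-ux[1],ux[0]]);c=np.mean(C,0)[:2]
P={"clip_tip":f(399,80,40),"pointer":f(512,88,40),"posttop":f(561,141,86),"box":f(478,140,81),"paddletop":f(480,192,114),
"clip_scene":at_z("scene",(286,277),40),"pt_net":at_z("scene",(235.7,290.2),40),"post_net":at_z("scene",(209.7,264.5),72),"post_t":at_z("top",(384.1,229.8),72),"ball_t":at_z("top",(357.6,233.8),62),"clip_t":at_z("top",(331,210),40),"clip_s":at_z("scene",(282.9,274.4),40),"lg_s":at_z("scene",(230.5,224.5),104),"lg_t":at_z("top",(360.7,245.2),104),"hinge_s":at_z("scene",(315,225.4),62),"hinge_t":at_z("top",(299.1,230.3),62)}
for k,p in P.items(): print(k,np.round(p,1),"local",np.round([(p[:2]-c)@ux,(p[:2]-c)@uy],1))
E
```

```text
[[ 611.9  259.3    8. ]
 [ 603.9 -258.5    8. ]
 [ 482.  -255.3    8. ]
 [ 488.7  262.4    8. ]]
yaw -0.014215083758358964 centre [546.62008757   1.9793621    8.        ] 517.8117558129002
clip_tip [591.1  10.7  40. ] local [44.3  9.4]
pointer [586.2 -68.   40. ] local [ 40.5 -69.4]
posttop [543.3 -94.9  86. ] local [ -2.  -96.9]
box [544.1 -39.8  81. ] local [ -1.9 -41.8]
paddletop [505.7 -37.5 114. ] local [-40.4 -40.1]
clip_scene [602.6  12.8  40. ] local [55.8 11.7]
pt_net [586.7 -68.7  40. ] local [ 41.1 -70.1]
post_net [543.5 -90.5  72. ] local [ -1.8 -92.5]
post_t [553.6 -95.2  72. ] local [  8.4 -97.1]
ball_t [545.7 -38.7  62. ] local [ -0.3 -40.6]
clip_t [601.5  18.2  40. ] local [54.6 17. ]
clip_s [595.7  10.7  40. ] local [48.9  9.4]
lg_s [509.9 -36.6 104. ] local [-36.1 -39.1]
lg_t [516.1 -40.8 104. ] local [-29.9 -43.2]
hinge_s [546.   97.5  62. ] local [-1.9 95.5]
hinge_t [552.3  88.8  62. ] local [ 4.4 86.9]
```

Request:
step_arm(commands="0.6 46.2 -22.2 9 0 0 -1.148;0.6 46.2 -22.2 9 0 0 -1.148;0.6 46.2 -22.2 9 0 0 -1.148;0.6 46.2 -22.2 9 0 0 -1.148;0.6 46.2 -22.2 9 0 0 -1.148;0.6 46.2 -22.2 9 0 0 -1.148;0.6 46.2 -22.2 9 0 0 -1.148;0.6 46.2 -22.2 9 0 0 -1.148;0.6 46.2 -22.2 9 0 0 -1.148;0.6 46.2 -22.2 9 0 0 -1.148;0.6 46.2 -22.2 9 0 0 -1.148;0.6 46.2 -22.2 9 0 0 -1.148;0.6 46.2 -22.2 9 0 0 -1.148;0.6 46.2 -22.2 9 0 0 -1.148;0.6 46.2 -22.2 9 0 0 -1.148;0.6 46.2 -22.2 9 0 0 -1.148", newtons=40)

```text
time_s: 2.53
eef_pos: [544.1, -94.9, 158.4]
ee_rot: [0.0, 0.712, 0.702, -0.0]
force: [0.4, -0.2, -0.5]
grip_width: 0.605
grip_force: 0.0
```

Request:
step_arm(commands="0.6 0 0 4 0 0 0;0.6 0 0 7 0 0 0;0.6 0 0 8.8 0 0 0;0.6 0 0 8.8 0 0 0;0.1 0 0 8.8 0 0 0;0.1 0 0 8.8 0 0 0;0.1 0 0 8.8 0 0 0;0.1 0 0 8.8 0 0 0;0.1 0 0 8.8 0 0 0;0.1 0 0 8.8 0 0 0;0.1 0 0 8.8 0 0 0;0.1 0 0 8.8 0 0 0", newtons=40)

```text
time_s: 3.53
eef_pos: [544.0, -95.0, 72.3]
ee_rot: [0.0, 0.712, 0.702, -0.001]
force: [-7.6, -2.4, 8.3]
grip_width: 0.172
grip_force: 39.1
```

Request:
step_arm(commands="0.1 0.5 0 0 0 0 0;0.1 1.3 0 0 0 0 0;0.1 2.2 0 0 0 0 0;0.1 3.1 0 0 0 0 0;0.1 4 0 0 0 0 0;0.1 4.9 0 0 0 0 0;0.1 5.8 0 0 0 0 0;0.1 6.5 0 0 0 0 0;0.1 7 0 0 0 0 0;0.1 7.2 0 0 0 0 0;0.1 7.2 0 0 0 0 0;0.1 7.2 0 0 0 0 0")

```text
time_s: 4.53
eef_pos: [545.2, -22.2, 72.2]
ee_rot: [0.0, 0.712, 0.702, 0.0]
force: [-6.4, 1.7, 8.4]
grip_width: 0.173
grip_force: 39.1
```

```bash
python3 - <<'E'
from h import *
im=snap("scene","s2.png");cv2.imwrite("pics/s2c.png",cv2.resize(im[190:310,190:350,::-1],None,fx=5,fy=5,interpolation=cv2.INTER_CUBIC))
for l in("pointer","index_tip"):
    for r in spot_point("scene",l)[:2]: print(l,r["score"],r["xy"],at_z("scene",r["xy"],40))
print(sense()["eef_pos"],sense()["force"])
for y in(-24,-20):print(proj("scene",[590,y,40]))
E
```

```text
pointer 0.97 [277.0, 273.1] [588.74868318   3.42209916  40.        ]
pointer 0.32 [283.8, 239.9] [532.78045336  43.94964744  40.        ]
index_tip 0.69 [284.3, 276.5] [600.42639724  10.85768036  40.        ]
index_tip 0.4 [339.7, 307.3] [693.51035613  60.58580717  40.        ]
[545.14063475 -22.22999204  72.22598482] [-6.25144939  2.73491972  8.9593472 ]
[262.07814615 280.42616492]
[264.32283575 279.43064986]
```

View pics/s2c.png

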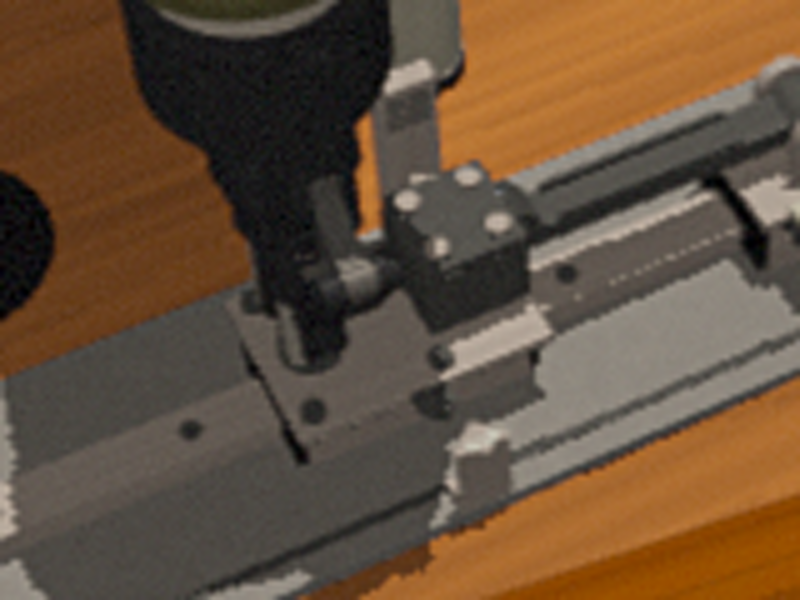

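The crop shows the pointer near (432,412) and the clip tip near (478,428). The remaining gap is about 7 mm.

Request:
step_arm(commands="0.1 0.2 0 0 0 0 0;0.1 0.5 0 0 0 0 0;0.1 0.7 0 0 0 0 0;0.1 0.7 0 0 0 0 0;0.1 0.7 0 0 0 0 0;0.1 0.7 0 0 0 0 0")

```text
time_s: 5.18
eef_pos: [545.3, -15.6, 72.2]
ee_rot: [0.0, 0.712, 0.702, -0.0]
force: [-6.5, -0.5, 9.3]
grip_width: 0.176
grip_force: 39.2
```

```bash
python3 - <<'E'
from h import *
# rectify plane z=40 : 8 px/mm, x up, y left, around (595,8)
def rect(cam):
    im=capture(cam); W=[(y,x) for x,y in((625,48),(625,-32),(565,-32),(565,48))]
    src=np.float32([proj(cam,(x,y,40)) for y,x in W]);dst=np.float32([[0,0],[400,0],[400,300],[0,300]])
    for l in("pointer","index_tip"):
        for r in spot_point(cam,l)[:1]: print(cam,l,r["score"],at_z(cam,r["xy"],40))
    return cv2.warpPerspective(im,cv2.getPerspectiveTransform(src,dst),(400,300),flags=cv2.INTER_CUBIC)
o=np.hstack([rect("scene"),rect("top")])
cv2.imwrite("pics/r3.png",o[:,:,::-1]);print(sense()["eef_pos"],sense()["force"])
E
```

```text
scene pointer 0.65 [590.9007433   11.45130788  40.        ]
scene index_tip 0.57 [694.95626599  61.72567499  40.        ]
top pointer 0.68 [ 632.63389269 -218.35199349   40.        ]
[545.26001365 -15.60186728  72.19896265] [-7.24599688 -0.18453585  8.81479491]
```

View pics/r3.png

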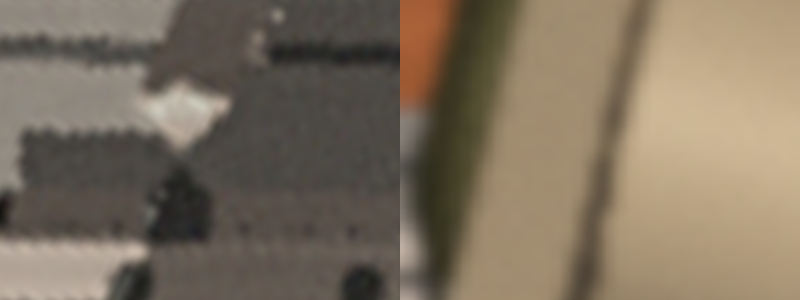

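In the rectified view (5 px/mm), the clip tip is at (182,148) and the pointer at (182,165), so they are aligned to about 1 mm. Next I'll release the post and move above the paddle.

Request:
step_arm(commands="0.1 0 0 0 0 0 0;0.45 0 0 0 0 0 0;0.45 0 0 0 0 0 0;0.45 0 0 0 0 0 0;0.45 0 0 -3 0 0 0;0.45 0 0 -6 0 0 0;0.45 0 0 -9 0 0 0;0.45 0 0 -9 0 0 0;0.45 3 -1.8 -9 0 0 0;0.45 5.5 -3.5 -9 0 0 0;0.45 5.5 -3.5 -9 0 0 0;0.45 5.5 -3.5 -9 0 0 0")

```text
time_s: 6.48
eef_pos: [511.0, 40.9, 160.5]
ee_rot: [0.0, 0.711, 0.703, 0.0]
force: [-0.7, -0.5, 0.2]
grip_width: 0.453
grip_force: 0.0
```

```bash
python3 - <<'E'
from h import *
im=snap("scene","s4.png");cv2.imwrite("pics/s4c.png",cv2.resize(im[170:310,200:360,::-1],None,fx=4.2,fy=4.2,interpolation=cv2.INTER_CUBIC))
for l,z in(("pointer",40),("index_tip",40),("latch_grip",104)):
    for r in spot_point("scene",l)[:1]: print(l,r["score"],r["xy"],at_z("scene",r["xy"],z))
print(sense()["eef_pos"],sense()["force"])
E
```

```text
pointer 0.81 [279.0, 269.0] [583.03288513   9.89070167  40.        ]
index_tip 0.72 [280.9, 275.2] [595.49822417   7.1549599   40.        ]
latch_grip 0.63 [353.2, 210.2] [577.97385299 151.13935376 104.        ]
[511.76075702  39.33008632 160.20234223] [ 0.75613817 -0.32494022  0.36911202]
```

View pics/s4c.png

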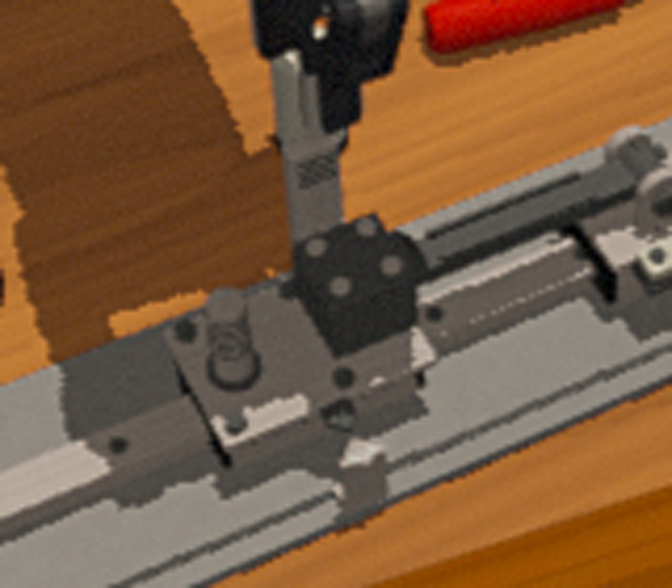

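The gripper is above the paddle, and the pointer at (341,415) is still opposite the clip at (360,450). Descend and grip.

Request:
step_arm(commands="0.45 0 0 2.5 0 0 0;0.45 0 0 4.5 0 0 0;0.45 0 0 5.6 0 0 0;0.45 0 0 5.6 0 0 0;0.45 0 0 5.6 0 0 0;0.03 0 0 5.6 0 0 0;0.03 0 0 5.6 0 0 0;0.03 0 0 5.6 0 0 0;0.03 0 0 5.6 0 0 0;0.03 0 0 5.6 0 0 0;0.03 0 0 5.6 0 0 0;0.03 0 0 5.6 0 0 0", newtons=40)

```text
time_s: 7.68
eef_pos: [510.9, 40.0, 105.2]
ee_rot: [-0.0, 0.712, 0.702, -0.0]
force: [-6.0, -0.1, 5.7]
grip_width: 0.094
grip_force: 43.0
```

Request:
step_arm(commands="0.03 0 -0.3 0 0 0 0;0.03 0 -0.6 0 0 0 0;0.03 0 -0.9 0 0 0 0;0.03 0 -1 0 0 0 0;0.03 0 -1 0 0 0 0;0.03 0 -1 0 0 0 0;0.03 0 -1 0 0 0 0")

```text
time_s: 8.27
eef_pos: [502.3, 40.1, 105.1]
ee_rot: [0.001, 0.712, 0.702, 0.001]
force: [5.6, 0.5, 1.6]
grip_width: 0.097
grip_force: 42.4
```

Request:
step_arm(commands="0.03 0 -0.1 0 0 0 0;0.03 0 -0.1 0 0 0 0;0.03 0.23 -0.1 -0.65 0 -0.05 0;0.03 0.5 -0.1 -1.3 0 -0.1 0;0.03 0.79 -0.1 -1.92 0 -0.15 0;0.03 1.12 -0.1 -2.54 0 -0.2 0;0.03 1.47 -0.1 -3.13 0 -0.25 0;0.03 1.86 -0.1 -3.71 0 -0.3 0;0.03 2.27 -0.1 -4.27 0 -0.35 0;0.03 2.72 -0.1 -4.8 0 -0.4 0;0.03 2.9 -0.1 -5.01 0 -0.42 0;0.03 2.9 -0.1 -5.01 0 -0.42 0;0.03 2.9 -0.1 -5.01 0 -0.42 0;0.03 2.9 -0.1 -5.01 0 -0.42 0")

```text
time_s: 9.43
eef_pos: [501.4, 69.5, 154.6]
ee_rot: [0.147, 0.696, 0.687, -0.147]
force: [7.1, 0.8, -2.0]
grip_width: 0.098
grip_force: 42.1
```

```bash
python3 - <<'E'
from h import *
im=snap("scene","s5.png");cv2.imwrite("pics/s5c.png",cv2.resize(im[150:310,190:370,::-1],None,fx=3.7,fy=3.7,interpolation=cv2.INTER_CUBIC))
for l,z in(("pointer",40),("index_tip",40),("ball",62)):
    for r in spot_point("scene",l)[:1]: print(l,r["score"],r["xy"],at_z("scene",r["xy"],z))
s=sense();print(s["eef_pos"],s["force"],s["grip_force"],s["time_s"])
E
```

```text
pointer 0.72 [280.6, 270.3] [586.60939277  11.03743878  40.        ]
index_tip 0.75 [284.5, 278.2] [603.54003513   9.65274156  40.        ]
ball 0.79 [288.9, 237.5] [548.05209461  46.81771712  62.        ]
[501.35839804  69.34965147 154.59565384] [ 6.89162483  0.33432149 -1.57988435] 42.05026030540466 9.6333
```

View pics/s5c.png

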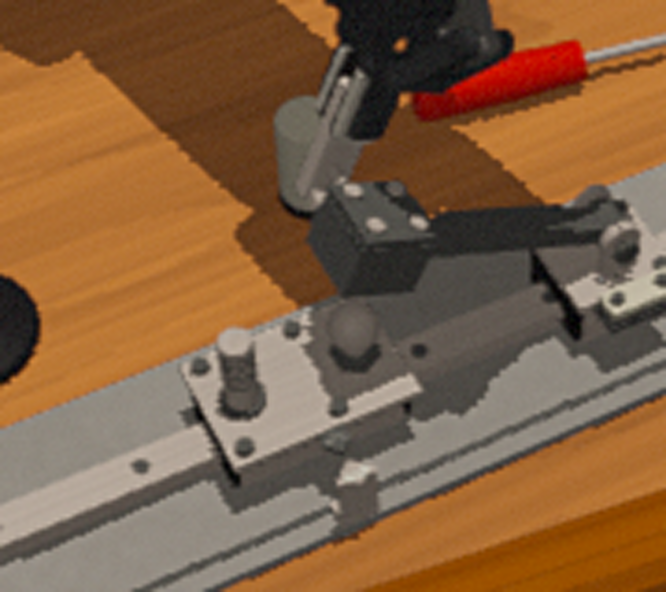

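The crop shows the tongue raised well clear, with the ball exposed at (352,335). The pointer at (338,440) still stands opposite the clip at (357,472).

```bash
python3 -c "
from rig import *
print(finish_job())"
```

```text
the job is handed in; nothing more can be done
None
```

I handed the job in at about 9.6 s of the 48 s: the carriage is on its mark to about 1 mm by camera, and the tongue is held still, about 50 mm above the ball by the arm's motion. No verdict came back.

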